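Kit the transformer and capacitor into their tray nests

ROBOT

A 7-joint arm with a two-finger parallel gripper is mounted at the origin on the work surface. World frame = base frame: x ahead of the robot, y to its left, z up, the work surface at z = 0. Lengths are in m, angles in rad, forces in N, time in s.
With the tool pointing down it reaches from about 0.4 to 0.875 m from the base axis. Payload 6.5 kg.
Tool frame: the origin (TCP) lies at the very end of the fingers, on their centre line; the grasp point (between the pads) lies 19 mm behind it; y points along the fingers, x is the direction in which the jaws open and shut, and the axes are right-handed (so a half turn about y gives the same grasp; the last joint's range is limited). The gripper opens to 88 mm and grips with 3 to 60 N. Pads are 18 mm wide; open, the fingers measure 123 mm over their backs; the gripper's body (75 mm by 187 mm) begins 45 mm behind the grasp point.
Start: joints at [-1.315, 0.536, -0.004, 1.538, 0.003, 1.067, -0.071], TCP at [0.206, 0.617, 0.239] pointing down, gripper open.
Joint ranges: [-2.7, 2.7], [-0.37, 2.16], [-1.27, 1.26], [0.24, 2.4], [-1.31, 4.45], [0.19, 1.91], [-2.76, 2.76]. Speed limits (rad/s): [2.39, 2.39, 3.14, 3.14, 3.14, 3.14, 3.14].

INTERFACE

Orientations are given as a unit quaternion [x, y, z, w].
In Python, from station import env gives the robot as it stands.
- The arm moves only by the tool arm_command, never from a script. Its argument "moves" is a list of rows, each an object of numbers: "gripper": the closure, from -1 (fully open) to 1 (shut); "x", "y", "z": the shift along the tool's x, y, z in mm; "roll": the turn about the tool's y in degrees. A call has 1 to 12 rows; each row is the pose to reach, as a shift and turn from the pose measured when the call began, along the tool's axes at that moment; what a row does not reach only later rows make up. A row lasts 1/8 s, in which the tool goes at most 62.5 mm and 10.7 degrees, less where a joint would pass 70% of its speed; a pose out of reach is approached as far as the arm can. A call with a gripper value outside its range is refused whole. The fingers move at their own pace and stop on an object; "squeeze" is the grip in N (left out, the last holds). Time passes only in rows, so rows that repeat a pose let the fingers close. It gives the time, the measured TCP pose, the force and the opening at its end, in the units of the state.
- env.get_state(): the state, without advancing time (a new reading comes with each control period).
- env.get_image(name): name is "scene" or "top" or "wrist"; returns a dict with "color" (480x640x3 uint8, blue, green, red), "range_z" (480x640 float32, m along the optical axis (not along the pixel's ray), 0 where there is no reading), "camera_matrix" (3x3 intrinsics, pixels), "extrinsics" (4x4, takes a point from world to camera coordinates). Camera axes: x right, y down, z forward; pixel columns grow to the right and rows downward; lengths in m; the calibration is good to about 2 mm. A picture is of the moment at which its call begins.
- env.sign_off(): hands the job in, once; it reports no verdict.
The state is a dict: "t": time; "q": joint angles; "qd": joint speeds; "joint_torque": joint torques, N m; "tool_pos": TCP position; "ee_rot": TCP orientation; "force": force on the tool from outside, world axes, zero at the start; "torque": the same for the moment, N m; "finger_gap": finger opening in m.
Only numpy, scipy, OpenCV 4.12 (cv2) and the standard library are available. Lean on these libraries where they do the work, as an engineer would, in place of code of your own. Each camera call takes 0.05 s, during which the arm holds its last target.

TASK

Load the kit tray for the next power supply: set the yellow transformer and the blue capacitor, each upright, into the pockets of the tray that match their shapes, seated fully on the pocket floors, and let go. Set them down rather than dropping them, and leave the heatsink in its slot and everything else on the bench where it is.

Things in the scene. Friction and masses are not known exactly. Their poses are not given: they have to be found in the camera images.
- transformer: Loose transformer, 46 mm tall, about 180 g: black base 56 (x) x 40 (y) x 8 mm, dark core 52 x 18 mm rising to 46 mm, yellow winding 34 (x) x 38 (y) mm from 9 to 41 mm height. Origin: centre of its underside; z up, x along its long side. Grip it across the 38 mm of the winding (along its y).
- capacitor: Loose blue capacitor, an upright cylinder 35 mm in diameter and 50 mm tall, aluminium top, about 60 g. Origin: centre of its underside; z up (towards the aluminium end).
- tray: Blue kit tray 212 x 212 mm, fixed to the bench: floor 6 mm thick, rim 22 mm high. Origin: centre of its underside. It carries four nest blocks in a two by two square, 98 mm between centres, in any order, turned with the tray.
- nest_round: White nest block 90 x 90 x 22 mm fixed in the tray. Origin: centre of its underside, 6 mm above the table; z up, x and y along its sides. Centred in its top is a round pocket 41 mm in diameter, 14 mm deep (floor 8 mm above the block's origin), mouth chamfered 2 mm. Empty; for the capacitor.
- nest_rect: White nest block 90 x 90 x 22 mm fixed in the tray. Origin: centre of its underside, 6 mm above the table; z up, x and y along its sides. Centred in its top is an oblong pocket 62 mm (x) x 46 mm (y), 14 mm deep (floor 8 mm above the block's origin), mouth chamfered 2 mm. Empty; for the transformer, its long side along the pocket's, either way round.
- nest_square: White nest block 90 x 90 x 22 mm fixed in the tray. Origin: centre of its underside, 6 mm above the table; z up, x and y along its sides. Centred in its top is a square pocket 46 x 46 mm, 14 mm deep (floor 8 mm above the block's origin), mouth chamfered 2 mm. Empty, and stays empty.
- nest_slot: White nest block 90 x 90 x 22 mm fixed in the tray. Origin: centre of its underside, 6 mm above the table; z up, x and y along its sides. Centred in its top is a narrow pocket 66 mm (x) x 26 mm (y), 14 mm deep (floor 8 mm above the block's origin), mouth chamfered 2 mm. Holds the heatsink.
- heatsink: Loose finned aluminium heatsink 60 x 20 x 32 mm already standing in the narrow pocket, its top 46 mm above the table. Origin: centre of its underside. To be left there.
- tape_roll: Bystander: orange tape roll lying flat, 90 mm in diameter, 20 mm high. Origin: centre of its underside.
- relay: Bystander: small black relay 30 x 20 x 22 mm. Origin: centre of its underside.
- fan: Bystander: black square fan lying flat, 80 x 80 x 25 mm. Origin: centre of its underside.
- screwdriver: Bystander: screwdriver 190 mm long lying on the bench. Origin: on its underside.
- jar: Bystander: white jar with a red cap, 60 mm in diameter, 70 mm tall. Origin: centre of its underside.
Mind the look-alikes: they are no part of the job. Several things look just like the transformer: the one meant starts farthest to the robot's right.

How it is judged:
By the outcome, as a careful person would: the job done as asked, in the order asked, and still so for the second after the job is handed in, with the robot touching nothing.
It also fails if it takes over 64 s, if anything falls off the work surface, if the arm or the gripper's body presses on something with over 40 N, if the wrist force passes 120 N, or if a joint passes its speed limit or range.

## Working session

There is one attempt and no reset: what is moved stays moved. The work goes in short steps, Python scripts to look and compute and a tool call to move; the robot and the scene stay as the last step left them, time stands still between calls to the robot, and variables do not carry over. Pictures are saved under pics/ and viewed, and the job is handed in when it is done.

Besides the shell and the picture viewer there is one more tool, called after "Request:" by a JSON object that holds its "name" and its "arguments", one argument or row to a line. arm_command: Moves the arm, as the interface text tells. Its arguments: {"type":"object","properties":{"moves":{"type":"array","items":{"type":"object","properties":{"gripper":{"type":"number"},"x":{"type":"number"},"y":{"type":"number"},"z":{"type":"number"},"roll":{"type":"number"}}}},"squeeze":{"type":"number"}},"required":["moves"]}

```bash
mkdir -p pics; ls
python3 - <<'E'
from station import env
import cv2,numpy as np
s=env.get_state(); print({k:np.round(v,4) for k,v in s.items()})
for n in ["scene","top"]:
    d=env.get_image(n); cv2.imwrite(f"pics/{n}0.png",d["color"]); np.savez(f"{n}0.npz",**d)
    print(n,d["camera_matrix"].round(1).tolist(),d["extrinsics"].round(4).tolist())
E
```

```text
pics
{'t': np.float64(0.0), 'q': array([-1.3152,  0.5372, -0.0044,  1.5389,  0.0026,  1.0673, -0.0712]), 'qd': array([ 0.001 ,  0.0002,  0.0005,  0.0003,  0.0002, -0.0004, -0.0005]), 'joint_torque': array([-1.00000e-04, -5.70970e+01,  9.90200e-01, -2.51611e+01,
       -5.64000e-02,  1.78000e-02,  2.00000e-04]), 'tool_pos': array([0.2054, 0.616 , 0.2378]), 'ee_rot': array([ 0.574 ,  0.413 , -0.4139, -0.5732]), 'force': array([-0.0657, -0.2165, -0.0509]), 'torque': array([ 0.0072, -0.0316,  0.0018]), 'finger_gap': np.float64(0.0881)}
scene [[448.2, 0.0, 316.7], [0.0, 448.2, 251.0], [0.0, 0.0, 1.0]] [[0.4853, 0.8742, -0.0187, -0.2697], [0.6721, -0.3866, -0.6315, -0.3656], [-0.5593, 0.2939, -0.7752, 1.4052], [0.0, 0.0, 0.0, 1.0]]
top [[585.7, 0.0, 320.4], [0.0, 585.7, 236.8], [0.0, 0.0, 1.0]] [[-0.0008, -0.9999, -0.0103, -0.0191], [-0.9946, 0.0019, -0.1035, 0.5939], [0.1035, 0.0101, -0.9946, 1.5401], [0.0, 0.0, 0.0, 1.0]]
```

View pics/top0.png

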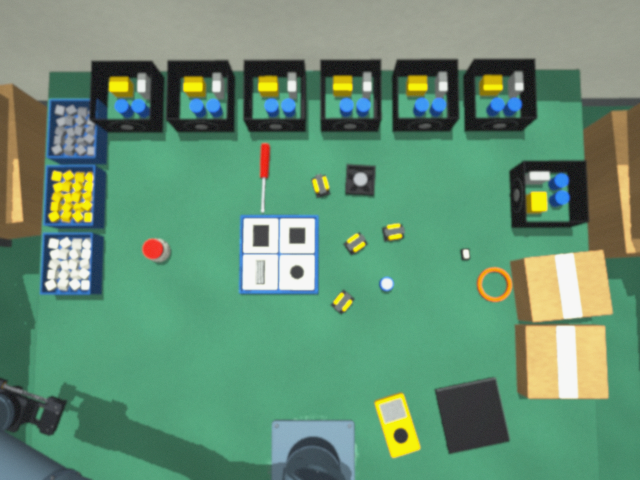

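View pics/scene0.png

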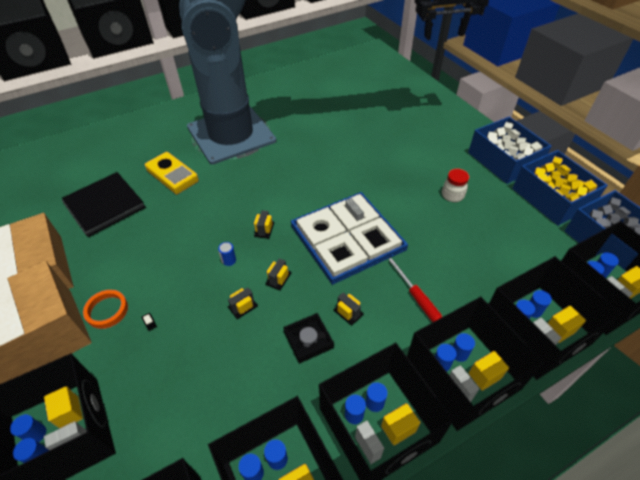

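The top view shows the tray at about (279,254) px, four transformer look-alikes and the capacitor at (386,284). The rightmost transformer is at (393,232). I'll enlarge that area and measure.

```bash
cat > h.py <<'E'
import numpy as np,cv2
def pix2w(d,u,v,z):
    K=d["camera_matrix"];E=d["extrinsics"];R=E[:3,:3];t=E[:3,3]
    r=R.T@np.linalg.inv(K)@np.array([u,v,1.]); c=-R.T@t
    return c+r*(z-c[2])/r[2]
def cloud(d):
    K=d["camera_matrix"];E=d["extrinsics"];R=E[:3,:3];t=E[:3,3]
    Z=d["range_z"]; v,u=np.mgrid[:Z.shape[0],:Z.shape[1]]
    P=np.stack([(u-K[0,2])/K[0,0]*Z,(v-K[1,2])/K[1,1]*Z,Z],-1)
    return (P-t)@R
E
python3 - <<'E'
from h import *
d=dict(np.load("top0.npz"))
c=d["color"]
cv2.imwrite("pics/crop_tray.png",cv2.resize(c[205:305,230:330],None,fx=6,fy=6,interpolation=cv2.INTER_CUBIC)[:600])
cv2.imwrite("pics/crop_parts.png",cv2.resize(c[215:315,320:420],None,fx=6,fy=6,interpolation=cv2.INTER_CUBIC))
W=cloud(d)
hsv=cv2.cvtColor(c,cv2.COLOR_BGR2HSV)
for (u,v) in [(393,232),(356,243),(343,301),(321,185),(386,284),(261,236),(297,236),(297,272),(261,272),(261,250)]:
    print((u,v),W[v,u].round(4))
# transformer by height
for nm,(u0,u1,v0,v1),zlo in [("tr",(380,407,220,246),.02),("cap",(376,398,272,296),.03)]:
    P=W[v0:v1,u0:u1].reshape(-1,3); P=P[P[:,2]>zlo]
    r=cv2.minAreaRect(P[:,:2].astype(np.float32)*1000); print(nm,len(P),r,P.max(0),P.min(0))
# white tray top
P=W[205:305,230:330].reshape(-1,3); P=P[(P[:,2]>.02)&(P[:,2]<.04)]
print("tray",len(P),cv2.minAreaRect(P[:,:2].astype(np.float32)*1000),np.median(P[:,2]))
E
```

```text
(393, 232) [ 0.6047 -0.2128  0.0466]
(356, 243) [ 0.5756 -0.1145  0.0463]
(343, 301) [ 0.4227 -0.0795  0.0424]
(321, 185) [ 0.7331 -0.0218  0.0398]
(386, 284) [ 0.467  -0.1922  0.0506]
(261, 236) [0.5982 0.1415 0.0126]
(297, 236) [0.5978 0.0436 0.0152]
(297, 272) [0.5004 0.0433 0.014 ]
(261, 272) [0.4989 0.1364 0.0502]
(261, 250) [0.5586 0.1391 0.0312]
tr 248 ((536.6997680664062, -129.05392456054688), (45.001792907714844, 277.8437805175781), 39.32929229736328) [ 0.62905491 -0.03585609  1.59301914] [ 0.4312495  -0.24274627  0.02168668]
cap 146 ((460.03680419921875, -122.51921081542969), (33.2628059387207, 179.58401489257812), 7.881708145141602) [ 0.48603789 -0.03585609  1.59301914] [ 0.4312495  -0.21177095  0.03114166]
tray 3953 ((555.14990234375, 92.65042114257812), (212.7765655517578, 219.66799926757812), 89.18020629882812) 0.02692552858652834
```

```bash
sleep 0
```

```text
(no output)
```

View pics/crop_tray.png

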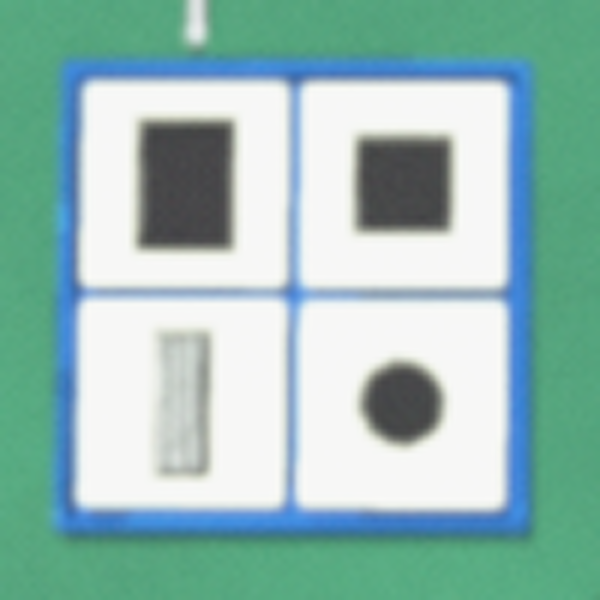

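View pics/crop_parts.png

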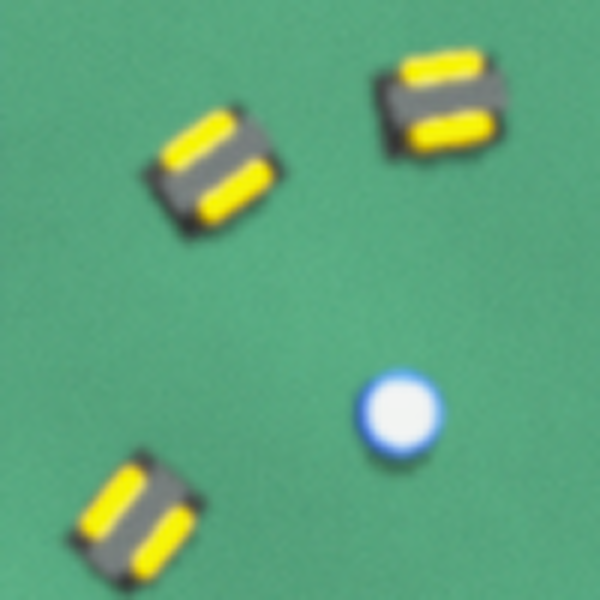

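Crops: the rect pocket is in the far-left block (186,184 in the crop), square far-right, round near-right (402,402), heatsink near-left. The target transformer is at (442,100) in the crop, with its long axis nearly along image x. Next is a precise position estimate.

Run:
```python
from h import *
d=dict(np.load("top0.npz")); c=d["color"]
hsv=cv2.cvtColor(c,cv2.COLOR_BGR2HSV)
def mask(u0,u1,v0,v1,f):
    m=np.zeros(c.shape[:2],bool); m[v0:v1,u0:u1]=f[v0:v1,u0:u1]; return m
H,S,V=[hsv[...,i].astype(int) for i in range(3)]
def world(m,z):
    vv,uu=np.nonzero(m); return np.array([pix2w(d,u,v,z)[:2] for u,v in zip(uu,vv)])*1000
y=mask(380,410,215,250,(H>20)&(H<35)&(S>120)&(V>80))
P=world(y,.041); r=cv2.minAreaRect(P.astype(np.float32)); print("tr yellow",len(P),P.mean(0),r)
n,l,st,ce=cv2.connectedComponentsWithStats(y.astype(np.uint8))
for i in range(1,n): 
    if st[i,4]>8:
        Q=world(l==i,.041); w,v=np.linalg.eigh(np.cov(Q.T)); print(len(Q),Q.mean(0),np.degrees(np.arctan2(v[1,1],v[0,1])))
# cap top: bright white
w=mask(374,400,270,300,(S<70)&(V>150)); P=world(w,.05); print("cap",len(P),P.mean(0))
# white blocks & pockets
wm=(S<60)&(V>170)
for nm,(u0,u1,v0,v1) in dict(rect=(238,279,214,254),sq=(279,322,214,254),slot=(238,279,254,297),rnd=(279,322,254,297)).items():
    m=mask(u0,u1,v0,v1,wm); P=world(m,.028); h=cv2.minAreaRect(P.astype(np.float32))
    dk=mask(u0+9,u1-9,v0+5,v1-5,V<140); Q=world(dk,.028)
    print(nm,h,"pocket",len(Q),Q.mean(0),cv2.minAreaRect(Q.astype(np.float32)))
```

```text
tr yellow 141 [ 604.93623898 -215.86054938] ((606.4790649414062, -215.1039276123047), (42.2063102722168, 40.73444366455078), 9.395520210266113)
59 [ 621.47346071 -213.91754834] 96.45692090863837
82 [ 593.03750626 -217.25856233] 101.28467711086537
cap 90 [ 468.57940598 -193.58498784]
rect ((598.1340942382812, 141.29200744628906), (94.63887786865234, 94.70097351074219), 89.90827941894531) pocket 305 [599.49539999 141.09657555] ((599.3780517578125, 141.31430053710938), (40.49467849731445, 54.11540222167969), 89.9001693725586)
sq ((597.9474487304688, 43.0618896484375), (94.80731201171875, 91.7077407836914), 0.017659775912761688) pocket 224 [599.06308057  43.00286384] ((599.1644287109375, 42.94391632080078), (38.00352096557617, 37.701271057128906), 0.11895713955163956)<stdin>:22: RuntimeWarning: Mean of empty slice.
  ret = ret.dtype.type(ret / rcount)
Traceback (most recent call last):
cv2.error: OpenCV(4.12.0) /io/opencv/modules/imgproc/src/convhull.cpp:143: error: (-215:Assertion failed) total >= 0 && (depth == CV_32F || depth == CV_32S) in function 'convexHull'
```

```bash
cat >> h.py <<'E'
from scipy.spatial.transform import Rotation as Rn
def goal(s,p,jaw_deg,flip=None):
    """shift (mm, tool axes) and roll (deg) to put TCP at p (m) with jaw axis at jaw_deg (mod 180)"""
    R=Rn.from_quat(s["ee_rot"]).as_matrix()
    sh=R.T@(np.array(p)-s["tool_pos"])*1000
    a=np.degrees(np.arctan2(R[1,0],R[0,0]))
    # tool y points down => +roll about tool y turns world angle by sign(R[2,1])
    dd=(jaw_deg-a+90)%180-90
    sg=np.sign(R[2,1])
    print("t",round(float(s["t"]),3),"q",np.round(s["q"],2),"tcp",np.round(s["tool_pos"]*1000,1),"jaw ang",a.round(2),"tilt",np.round(R[:,1],3))
    print("shift",sh.round(1),"roll",(sg*dd).round(2),"or",(sg*(dd-180*np.sign(dd))).round(2))
E
python3 - <<'E'
from h import *
from station import env
s=env.get_state(); goal(s,[.607,-.2156,.22],6.6)
print(Rn.from_quat(s["ee_rot"]).as_matrix().round(3))
E
```

```text
t 0.1 q [-1.32  0.54 -0.    1.54  0.    1.07 -0.07] tcp [205.4 616.1 237.9] jaw ang 71.57 tilt [-0.    -0.001 -1.   ]
shift [-662.   19. -644.] roll 64.97 or -115.03
[[ 0.316 -0.    -0.949]
 [ 0.949 -0.001  0.316]
 [-0.002 -1.    -0.   ]]
```

Request:
{"name": "arm_command", "arguments": {
  "moves": [
    {"x": -50, "y": 0, "z": -49, "roll": 5, "gripper": -1},
    {"x": -100, "y": 0, "z": -97, "roll": 10, "gripper": -1},
    {"x": -150, "y": 0, "z": -146, "roll": 15, "gripper": -1},
    {"x": -200, "y": 0, "z": -195, "roll": 20, "gripper": -1},
    {"x": -250, "y": 0, "z": -243, "roll": 25, "gripper": -1},
    {"x": -300, "y": 0, "z": -292, "roll": 30, "gripper": -1},
    {"x": -340, "y": 0, "z": -331, "roll": 35, "gripper": -1},
    {"x": -380, "y": 0, "z": -370, "roll": 40, "gripper": -1},
    {"x": -420, "y": 0, "z": -409, "roll": 45, "gripper": -1},
    {"x": -460, "y": 0, "z": -448, "roll": 50, "gripper": -1},
    {"x": -500, "y": 0, "z": -486, "roll": 55, "gripper": -1},
    {"x": -530, "y": 0, "z": -516, "roll": 60, "gripper": -1}
  ]
}}

```text
t: 1.6
tool_pos: [0.5278, -0.0522, 0.2388]
ee_rot: [0.704, 0.07, -0.07, -0.703]
force: [0.8, 0.5, 0.1]
finger_gap: 0.0884
```

Run:
```python
from h import *
from station import env
s=env.get_state(); goal(s,[.607,-.2156,.22],6.6)
```

```text
t 1.6 q [-0.39  0.36  0.5   1.88 -0.21  0.96  0.41] tcp [527.8 -52.2 238.8] jaw ang 11.35 tilt [-0.    -0.002 -1.   ]
shift [  45.5   19.  -175.7] roll 4.75 or -175.25
```

Request:
{"name": "arm_command", "arguments": {
  "moves": [
    {"x": 11, "y": 5, "z": -44, "roll": 2},
    {"x": 22, "y": 10, "z": -88, "roll": 4},
    {"x": 34, "y": 15, "z": -132, "roll": 4.7},
    {"x": 45.5, "y": 19, "z": -176, "roll": 4.7},
    {"x": 45.5, "y": 19, "z": -176, "roll": 4.7},
    {"x": 45.5, "y": 19, "z": -176, "roll": 4.7}
  ]
}}

```text
invalid input at $.moves[0]: expected keys gripper, x, y, z, roll
```

Run:
```python
from h import *
from station import env
s=env.get_state(); goal(s,[.607,-.2156,.02],6.6)
d=env.get_image("wrist"); np.savez("w1.npz",**d); cv2.imwrite("pics/w1.png",d["color"]); print(d["extrinsics"].round(3).tolist(),d["camera_matrix"][0,0])
```

```text
t 1.6 q [-0.39  0.36  0.5   1.88 -0.21  0.96  0.41] tcp [527.8 -52.2 238.8] jaw ang 11.35 tilt [-0.    -0.002 -1.   ]
shift [  45.7  219.  -175.4] roll 4.75 or -175.25
[[0.981, 0.196, -0.001, -0.508], [0.189, -0.947, 0.261, -0.183], [0.051, -0.256, -0.965, 0.348], [0.0, 0.0, 0.0, 1.0]] 424.7514404269643
```

View pics/w1.png

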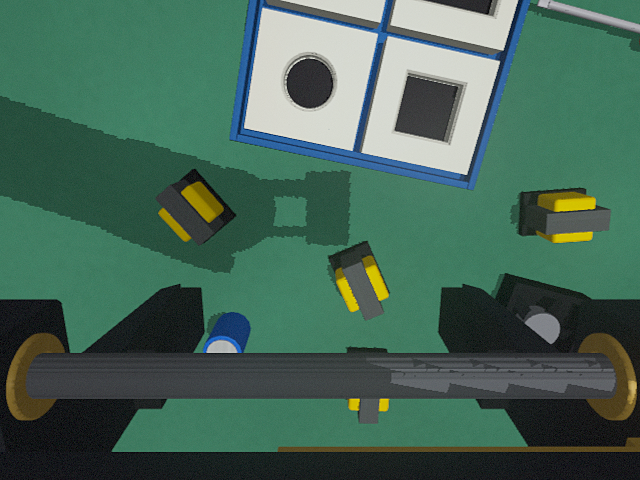

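The move was refused because every row needs all the keys. The wrist view looks towards tool +z, so the target at (368,410) is hidden behind the gripper bar, and the round pocket is at (310,82). I'll stop short of the target so it comes into view.

Request:
{"name": "arm_command", "arguments": {
  "moves": [
    {"gripper": -1, "x": 18, "y": 5, "z": -30, "roll": 2},
    {"gripper": -1, "x": 36, "y": 10, "z": -60, "roll": 4.7},
    {"gripper": -1, "x": 45.5, "y": 19, "z": -70, "roll": 4.7},
    {"gripper": -1, "x": 45.5, "y": 19, "z": -70, "roll": 4.7}
  ]
}}

```text
t: 2.15
tool_pos: [0.5871, -0.1191, 0.2196]
ee_rot: [0.708, 0.038, -0.038, -0.704]
force: [-0.4, 0.1, -0.3]
finger_gap: 0.0884
```

Run:
```python
from h import *
from station import env
s=env.get_state(); goal(s,[.607,-.2156,.02],6.6)
d=env.get_image("wrist"); np.savez("w2.npz",**d); cv2.imwrite("pics/w2.png",d["color"]); print(np.round(-d["extrinsics"][:3,:3].T@d["extrinsics"][:3,3],3))
```

```text
t 2.15 q [-0.25  0.51  0.51  1.72 -0.29  0.98  0.47] tcp [ 587.1 -119.1  219.6] jaw ang 6.12 tilt [ 0.    -0.006 -1.   ]
shift [  9.5 200.2 -96.9] roll -0.48 or 179.52
[ 0.581 -0.05   0.364]
```

View pics/w2.png

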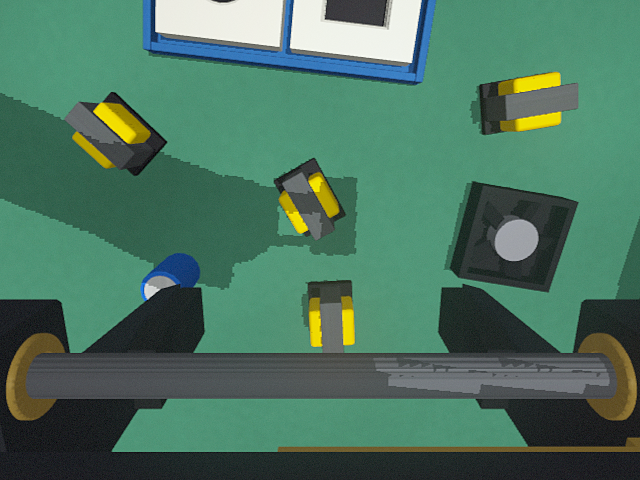

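The target transformer is at (331,316), square to the jaws to within a few degrees. I'll measure it, and the capacitor at (172,275), from the depth data.

Run:
```python
from h import *
d=dict(np.load("w2.npz")); W=cloud(d)
P=W[270:352,295:365].reshape(-1,3)*1000
top=P[(P[:,2]>43)&(P[:,2]<49)]
print("core",len(top),top.mean(0),cv2.minAreaRect(top[:,:2].astype(np.float32)),top.min(0),top.max(0))
b=P[(P[:,2]>5)&(P[:,2]<11)]
print("base",len(b),cv2.minAreaRect(b[:,:2].astype(np.float32)),b.min(0),b.max(0))
y=P[(P[:,2]>38)&(P[:,2]<43)]
print("wind",len(y),cv2.minAreaRect(y[:,:2].astype(np.float32)),y.min(0),y.max(0))
C=W[245:300,135:205].reshape(-1,3)*1000; C=C[(C[:,2]>47)&(C[:,2]<54)]
print("cap",len(C),C.min(0),C.max(0))
d=dict(np.load("w1.npz")); W=cloud(d)*1000
P=W[40:130,270:350].reshape(-1,3); q=P[(P[:,2]<18)&(P[:,2]>9)]
print("round floor",len(q),cv2.minEnclosingCircle(q[:,:2].astype(np.float32)),np.median(q[:,2]))
hole=(W[...,2]<24); hole[:40]=0;hole[130:]=0;hole[:,:270]=0;hole[:,350:]=0
uv=np.argwhere(hole)[:,::-1]; Q=np.array([pix2w(d,u,v,.028)[:2] for u,v in uv])*1000
print("round mouth",cv2.minEnclosingCircle(Q.astype(np.float32)), Q.min(0),Q.max(0))
# cap in w1
```

```text
core 1078 [ 606.28868757 -210.88033347   44.94083896] ((606.3909912109375, -211.74612426757812), (17.973417282104492, 45.39039611816406), 8.958545684814453) [ 594.27060205 -234.5274676    43.00908588] [ 618.09723101 -188.63067125   46.984566  ]
base 439 ((603.968994140625, -197.3518829345703), (40.586116790771484, 20.422712326049805), 11.13444709777832) [ 583.12787069 -211.2898303     5.02470904] [ 624.25459766 -184.58357769   10.95883414]
wind 829 ((606.1431884765625, -210.5696258544922), (37.51851272583008, 43.0137825012207), 8.6874418258667) [ 586.532392   -233.77925368   38.00396691] [ 627.14385266 -188.32851485   42.94693245]
cap 679 [ 450.67582183 -200.95850921   47.01585663] [ 484.36196602 -174.97821111   51.87700819]
round floor 2093 ((499.1297912597656, 45.218040466308594), 20.506736755371094) 13.444529463593687
round mouth ((495.08892822265625, 48.335166931152344), 25.73208999633789) [476.86504627  24.47052864] [520.25068175  66.50177967]
```

Run:
```python
from h import *
from station import env
s=env.get_state(); goal(s,[.607,-.2153,.019],8.8)
```

```text
t 2.2 q [-0.25  0.51  0.51  1.72 -0.28  0.98  0.47] tcp [ 586.9 -118.5  220.1] jaw ang 6.15 tilt [ 0.001 -0.006 -1.   ]
shift [  9.5 201.7 -97.3] roll -2.65 or 177.35
```

Request:
{"name": "arm_command", "arguments": {
  "moves": [
    {"gripper": -1, "x": 5, "y": 0, "z": -45, "roll": -1.5},
    {"gripper": -1, "x": 9.5, "y": 10, "z": -90, "roll": -2.6},
    {"gripper": -1, "x": 9.5, "y": 50, "z": -97.3, "roll": -2.6},
    {"gripper": -1, "x": 9.5, "y": 90, "z": -97.3, "roll": -2.6},
    {"gripper": -1, "x": 9.5, "y": 130, "z": -97.3, "roll": -2.6},
    {"gripper": -1, "x": 9.5, "y": 140, "z": -97.3, "roll": -2.6},
    {"gripper": -1, "x": 9.5, "y": 140, "z": -97.3, "roll": -2.6}
  ]
}}

```text
t: 3.08
tool_pos: [0.6071, -0.2142, 0.0813]
ee_rot: [0.707, 0.054, -0.054, -0.703]
force: [-0.1, -0.4, 0.1]
finger_gap: 0.088
```

Run:
```python
from h import *
from station import env
s=env.get_state(); goal(s,[.607,-.2153,.019],8.8); print(s["force"])
```

```text
t 3.075 q [-0.02  0.76  0.42  1.68 -0.4   0.79  0.74] tcp [ 607.1 -214.2   81.3] jaw ang 8.81 tilt [ 0.001 -0.005 -1.   ]
shift [-0.2 62.3 -0.7] roll 0.01 or -179.99
[-0.14044984 -0.37866864  0.12643151]
```

Request:
{"name": "arm_command", "arguments": {
  "moves": [
    {"gripper": -1, "x": 0, "y": 25, "z": -0.7, "roll": 0},
    {"gripper": -1, "x": 0, "y": 48, "z": -0.7, "roll": 0},
    {"gripper": -1, "x": 0, "y": 62, "z": -0.7, "roll": 0},
    {"gripper": -1, "x": 0, "y": 62, "z": -0.7, "roll": 0},
    {"gripper": -1, "x": 0, "y": 62, "z": -0.7, "roll": 0}
  ],
  "squeeze": 20
}}

```text
t: 3.7
tool_pos: [0.6077, -0.2156, 0.02]
ee_rot: [0.707, 0.055, -0.054, -0.703]
force: [-0.1, 0.6, -0.2]
finger_gap: 0.088
```

Request:
{"name": "arm_command", "arguments": {
  "moves": [
    {"gripper": -0.3, "x": 0, "y": 0, "z": 0, "roll": 0},
    {"gripper": 0, "x": 0, "y": 0, "z": 0, "roll": 0},
    {"gripper": 0.2, "x": 0, "y": 0, "z": 0, "roll": 0},
    {"gripper": 0.4, "x": 0, "y": 0, "z": 0, "roll": 0},
    {"gripper": 1, "x": 0, "y": 0, "z": 0, "roll": 0},
    {"gripper": 1, "x": 0, "y": 0, "z": 0, "roll": 0},
    {"gripper": 1, "x": 0, "y": 0, "z": 0, "roll": 0}
  ]
}}

```text
t: 4.58
tool_pos: [0.6074, -0.2155, 0.0199]
ee_rot: [0.707, 0.055, -0.054, -0.703]
force: [-0.9, 0.7, 1.2]
finger_gap: 0.0377
```

Request:
{"name": "arm_command", "arguments": {
  "moves": [
    {"gripper": 1, "x": 0, "y": 0, "z": 0, "roll": 0},
    {"gripper": 1, "x": 0, "y": 0, "z": 0, "roll": 0}
  ]
}}

```text
t: 4.82
tool_pos: [0.6074, -0.2156, 0.0199]
ee_rot: [0.707, 0.055, -0.054, -0.703]
force: [-1.0, 0.1, 1.0]
finger_gap: 0.0376
```

Request:
{"name": "arm_command", "arguments": {
  "moves": [
    {"gripper": 1, "x": 0, "y": -10, "z": 0, "roll": 0},
    {"gripper": 1, "x": 0, "y": -40, "z": 0, "roll": 0},
    {"gripper": 1, "x": 0, "y": -80, "z": 0, "roll": 0},
    {"gripper": 1, "x": 0, "y": -120, "z": 10, "roll": 0},
    {"gripper": 1, "x": 5, "y": -160, "z": 45, "roll": 2},
    {"gripper": 1, "x": 15, "y": -180, "z": 90, "roll": 4},
    {"gripper": 1, "x": 20, "y": -180, "z": 140, "roll": 6},
    {"gripper": 1, "x": 25, "y": -180, "z": 190, "roll": 8.8},
    {"gripper": 1, "x": 29, "y": -180, "z": 230, "roll": 8.8},
    {"gripper": 1, "x": 29, "y": -180, "z": 240, "roll": 8.8},
    {"gripper": 1, "x": 29, "y": -180, "z": 240, "roll": 8.8},
    {"gripper": 1, "x": 29, "y": -180, "z": 240, "roll": 8.8}
  ]
}}

```text
t: 6.32
tool_pos: [0.5992, 0.0248, 0.1988]
ee_rot: [0.709, -0.0, 0.001, -0.705]
force: [0.9, -0.7, -2.3]
finger_gap: 0.0378
```

Run:
```python
from h import *
from station import env
s=env.get_state(); goal(s,[.599,.141,.12],90); print(s["force"],s["finger_gap"])
d=env.get_image("wrist"); np.savez("w3.npz",**d); cv2.imwrite("pics/w3.png",d["color"])
```

```text
t 6.325 q [-0.51  0.54  0.54  1.74 -0.32  0.95  0.15] tcp [599.2  24.8 198.8] jaw ang -0.15 tilt [ 0.002 -0.007 -1.   ]
shift [ -0.6  78.  116.7] roll 89.85 or -90.15
[ 0.87606468 -0.68695481 -2.29703674] 0.037812766136039296
```

View pics/w3.png

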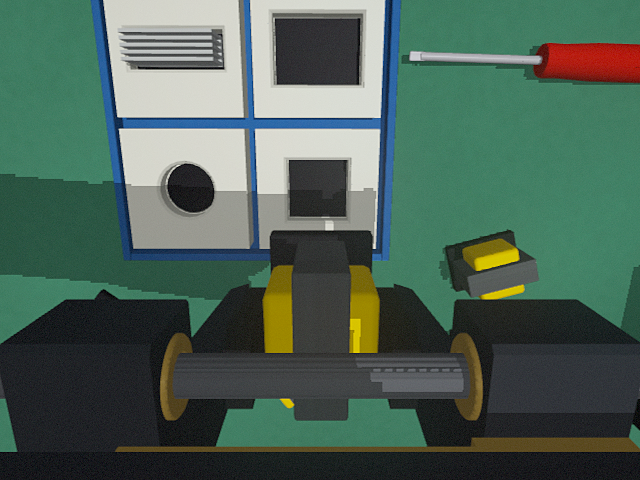

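The transformer is held upright. The rect pocket is at (318,48) and the round one at (190,188). I'll measure both pocket floors, the tray yaw, and the part's pose in the hand.

Run:
```python
from h import *
d=dict(np.load("w3.npz")); W=cloud(d)*1000
for nm,(u0,u1,v0,v1) in dict(rect=(262,375,3,100),sq=(275,365,145,222),rnd=(155,225,150,225)).items():
    P=W[v0:v1,u0:u1].reshape(-1,3); t=P[(P[:,2]>24)&(P[:,2]<32)]
    q=P[(P[:,2]<17)&(P[:,2]>8)]
    print(nm,"floor",len(q),np.median(q[:,2]).round(1),cv2.minAreaRect(q[:,:2].astype(np.float32)),np.percentile(q,1,axis=0).round(1),np.percentile(q,99,axis=0).round(1),"top z",np.median(t[:,2]).round(1))
    if nm=="rnd": print(cv2.minEnclosingCircle(q[:,:2].astype(np.float32)))
# white block edges
hsv=cv2.cvtColor(d["color"],cv2.COLOR_BGR2HSV)
m=(W[...,2]>25)&(W[...,2]<31)&(hsv[...,1]<60)&(hsv[...,2]>90); m[125:]=0; m[:,:240]=0
P=W[m]; print("rect block",len(P),cv2.minAreaRect(P[:,:2].astype(np.float32)),np.percentile(P[:,:2],[.5,99.5],axis=0))
# right edge line of rect block: per row max
pts=[]
for v in range(5,112):
    us=np.nonzero(m[v])[0]
    if len(us)>20: pts.append(W[v,us.max(),:2])
pts=np.array(pts); vx,vy,x0,y0=cv2.fitLine(pts.astype(np.float32),cv2.DIST_HUBER,0,.01,.01).ravel(); print("right edge ang",np.degrees(np.arctan2(vy,vx)),x0,y0)
# held part
P=W[225:352,250:390].reshape(-1,3); 
zt=np.percentile(P[:,2],98); print("held top",zt)
c=P[(P[:,2]>zt-3)]; print("core",cv2.minAreaRect(c[:,:2].astype(np.float32)),c.max(0))
```

```text
rect floor 5987 13.5 ((597.6820068359375, 143.71533203125), (45.13557434082031, 62.279300689697266), 89.81726837158203) [566.9 121.4  11.7] [628.4 165.8  15.9] top z 26.8
sq floor 3476 13.4 ((597.1670532226562, 43.942909240722656), (45.302513122558594, 46.18855285644531), 89.8177261352539) [574.3  21.6  11.7] [620.   66.4  16. ] top z 26.9
rnd floor 2024 13.4 ((497.3708190917969, 44.59390640258789), (39.61854553222656, 37.910560607910156), 86.5501480102539) [479.3  25.4  11.8] [515.3  63.   16.1] top z 26.9
((498.6730651855469, 44.94810485839844), 20.54027557373047)
rect block 8870 ((592.6121826171875, 135.73236083984375), (75.61272430419922, 100.22358703613281), 89.83161163330078) [[543.74267247  97.8986782 ]
 [642.36641463 173.1798894 ]]
right edge ang 89.67182 642.2911 136.60011
held top 225.29304796658678
core ((599.77685546875, 59.347740173339844), (70.16268157958984, 43.075801849365234), 89.77764129638672) [621.22370861  94.42828669 343.34426832]
```

Run:
```python
from h import *
d=dict(np.load("w3.npz")); W=cloud(d)*1000
P=W[225:352,255:385].reshape(-1,3)
c=P[(P[:,2]>221.5)&(P[:,2]<230)&(abs(P[:,0]-599)<14)]; print("core",len(c),cv2.minAreaRect(c[:,:2].astype(np.float32)),np.percentile(c,[1,99],axis=0).round(1))
b=P[(P[:,2]>180)&(P[:,2]<192)]; print("base",len(b),cv2.minAreaRect(b[:,:2].astype(np.float32)),np.percentile(b,[1,99],axis=0).round(1))
# scene cam check of pockets
d=dict(np.load("scene0.npz"))
cv2.imwrite("pics/s_tray.png",cv2.resize(d["color"][185:285,285:415],None,fx=6,fy=6,interpolation=cv2.INTER_CUBIC))
W=cloud(d)*1000
w=W[185:285,285:415].reshape(-1,3)
q=w[(w[:,2]<18)&(w[:,2]>9)]
for n,c0 in dict(rect=(598,142),sq=(598,43),rnd=(499,44)).items():
    s=q[np.max(abs(q[:,:2]-c0),axis=1)<36]; print(n,len(s),s[:,:2].min(0),s[:,:2].max(0))
```

```text
core 4682 ((599.826416015625, 37.9561767578125), (27.38852310180664, 18.013195037841797), 89.67434692382812) [[591.   25.1 222.1]
 [608.6  51.1 225.2]]
base 2526 ((599.9419555664062, 45.10196304321289), (40.15750503540039, 16.674577713012695), 0.545844316482544) [[580.2  39.5 180.6]
 [619.6  53.1 191.7]]
rect 300 [563.84201188 123.40620416] [620.79596973 166.29407974]
sq 238 [570.73716707  23.81215444] [613.09182959  66.58330289]
rnd 118 [476.93100427  27.77611589] [509.30011809  64.22926134]
```

View pics/s_tray.png

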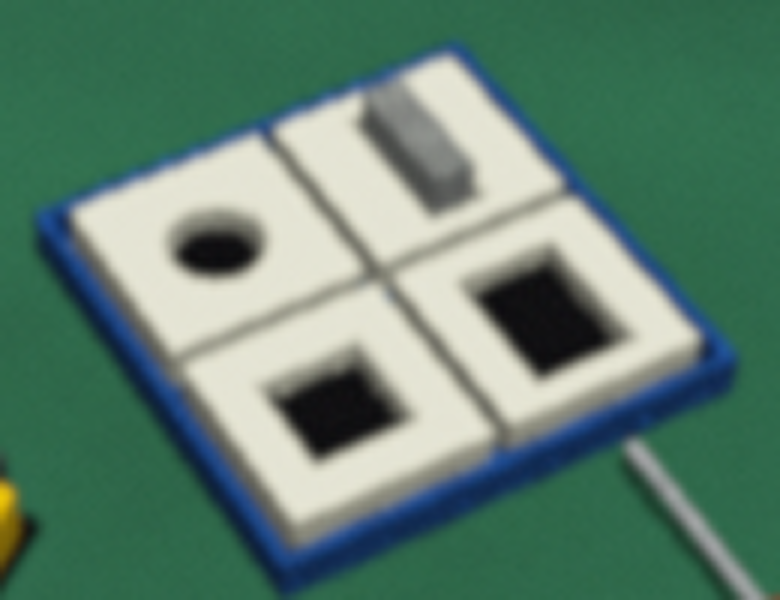

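Request:
{"name": "arm_command", "arguments": {
  "moves": [
    {"gripper": 1, "x": 0, "y": 0, "z": 20, "roll": -9},
    {"gripper": 1, "x": 0, "y": 0, "z": 40, "roll": -18},
    {"gripper": 1, "x": 0, "y": 0, "z": 60, "roll": -27},
    {"gripper": 1, "x": 0, "y": 10, "z": 75, "roll": -36},
    {"gripper": 1, "x": -1, "y": 20, "z": 90, "roll": -45},
    {"gripper": 1, "x": -1, "y": 30, "z": 100, "roll": -54},
    {"gripper": 1, "x": -1, "y": 40, "z": 110, "roll": -63},
    {"gripper": 1, "x": -1, "y": 50, "z": 118, "roll": -72},
    {"gripper": 1, "x": -1, "y": 60, "z": 118, "roll": -81},
    {"gripper": 1, "x": -1, "y": 70, "z": 118, "roll": -90.2},
    {"gripper": 1, "x": -1, "y": 80, "z": 118, "roll": -90.2},
    {"gripper": 1, "x": -1, "y": 80, "z": 118, "roll": -90.2}
  ]
}}

```text
t: 7.88
tool_pos: [0.5983, 0.1412, 0.1172]
ee_rot: [0.503, 0.497, -0.501, -0.499]
force: [-0.4, 0.1, -2.0]
finger_gap: 0.0383
```

Run:
```python
from h import *
from station import env
s=env.get_state(); goal(s,[.598,.143,.037],89.9); print(s["force"],s["finger_gap"])
d=env.get_image("wrist"); np.savez("w4.npz",**d); cv2.imwrite("pics/w4.png",d["color"])
```

```text
t 7.875 q [-0.39  0.63  0.11  1.73 -0.08  0.79  1.32] tcp [598.3 141.2 117.2] jaw ang 89.79 tilt [-0.    -0.007 -1.   ]
shift [ 2.4 80.1  0.3] roll -0.11 or 179.89
[-0.43886485  0.10024034 -1.97288698] 0.038279663999052214
```

View pics/w4.png

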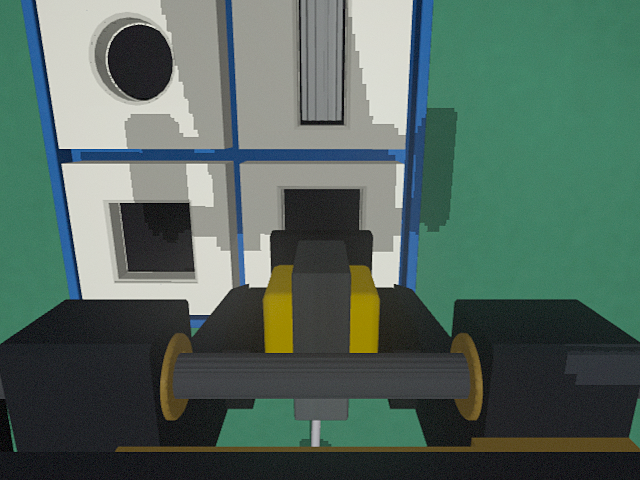

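The rect pocket's near edge shows at (320,188), right ahead of the held part. I'll measure the pocket relative to the part in this view.

Run:
```python
from h import *
d=dict(np.load("w4.npz")); W=cloud(d)*1000
P=W[180:232,270:375].reshape(-1,3); q=P[(P[:,2]<17)&(P[:,2]>8)]
print("pocket floor",len(q),np.percentile(q,[.5,99.5],axis=0).round(1))
P=W[225:352,255:385].reshape(-1,3)
c=P[(P[:,2]>140)&(P[:,2]<150)&(abs(P[:,1]-141)<14)]; print("core",len(c),cv2.minAreaRect(c[:,:2].astype(np.float32)),np.percentile(c,[.5,99.5],axis=0).round(1))
b=P[(P[:,2]>98)&(P[:,2]<109)]; print("base",len(b),cv2.minAreaRect(b[:,:2].astype(np.float32)),np.percentile(b,[.5,99.5],axis=0).round(1))
P=W[195:285,105:205].reshape(-1,3); q=P[(P[:,2]<17)&(P[:,2]>8)]; print("sq",cv2.minAreaRect(q[:,:2].astype(np.float32)))
P=W[10:110,90:180].reshape(-1,3); q=P[(P[:,2]<17)&(P[:,2]>8)]; print("rnd",cv2.minEnclosingCircle(q[:,:2].astype(np.float32)))
```

```text
pocket floor 3201 [[568.8 119.7  11.7]
 [593.2 165.6  15.9]]
core 4705 ((588.302001953125, 143.2955780029297), (18.086910247802734, 27.144588470458984), 89.76734161376953) [[575.1 134.4 140.3]
 [601.4 152.2 143.8]]
base 2466 ((580.8876342773438, 143.00799560546875), (16.863624572753906, 40.09211730957031), 0.43068668246269226) [[572.8 123.2  98.2]
 [587.7 162.9 108.9]]
sq ((598.6954345703125, 42.625274658203125), (44.94756317138672, 43.76422119140625), 0.16527912020683289)
rnd ((499.2708435058594, 43.98506164550781), 20.514833450317383)
```

Request:
{"name": "arm_command", "arguments": {
  "moves": [
    {"gripper": 1, "x": 0.5, "y": 20, "z": 0.2, "roll": 0},
    {"gripper": 1, "x": 0.8, "y": 40, "z": 0.2, "roll": 0},
    {"gripper": 1, "x": 1, "y": 55, "z": 0.2, "roll": 0},
    {"gripper": 1, "x": 1, "y": 62, "z": 0.2, "roll": 0},
    {"gripper": 1, "x": 1, "y": 62, "z": 0.2, "roll": 0},
    {"gripper": 1, "x": 1, "y": 62, "z": 0.2, "roll": 0}
  ]
}}

```text
t: 8.68
tool_pos: [0.5991, 0.1422, 0.0563]
ee_rot: [0.503, 0.498, -0.5, -0.499]
force: [0.9, 0.7, -2.5]
finger_gap: 0.038
```

Run:
```python
from h import *
from station import env
s=env.get_state(); goal(s,[.598,.1418,.034],89.9); print(s["force"],s["finger_gap"])
d=env.get_image("wrist"); np.savez("w5.npz",**d); cv2.imwrite("pics/w5.png",cv2.resize(d["color"][100:355,220:420],None,fx=2.3,fy=2.3))
t=env.get_image("top"); cv2.imwrite("pics/t5.png",cv2.resize(t["color"][205:305,230:330],None,fx=6,fy=6,interpolation=cv2.INTER_CUBIC))
```

```text
t 8.675 q [-0.38  0.72  0.1   1.74 -0.09  0.68  1.33] tcp [599.1 142.2  56.3] jaw ang 89.83 tilt [ 0.002 -0.007 -1.   ]
shift [-0.2 22.3  1.1] roll -0.07 or 179.93
[ 0.89755274  0.66106121 -2.47971348] 0.038049177545339624
```

View pics/w5.png

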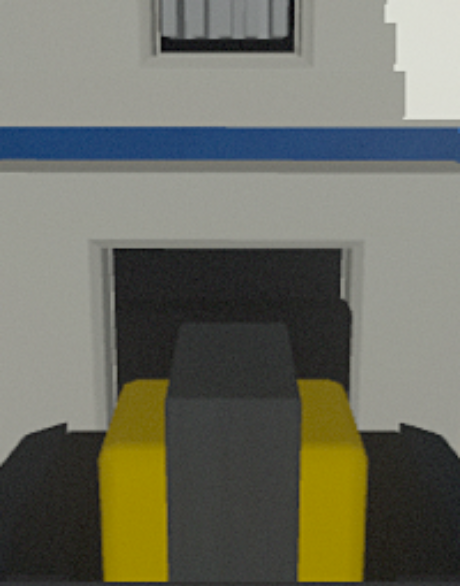

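View pics/t5.png

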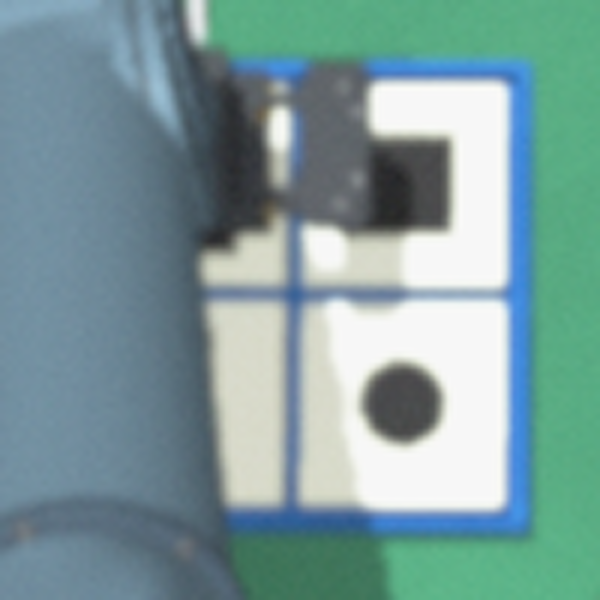

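Run:
```python
from h import *
d=dict(np.load("w5.npz")); W=cloud(d)*1000
print(d["camera_matrix"][0,2])
P=W[195:240,262:375].reshape(-1,3); q=P[(P[:,2]<17)&(P[:,2]>8)]
print("pocket floor",len(q),np.percentile(q,[.5,99.5],axis=0).round(1))
P=W[225:352,255:385].reshape(-1,3)
c=P[(P[:,2]>79)&(P[:,2]<90)&(abs(P[:,1]-142)<14)]; print("core",len(c),np.percentile(c,[.5,99.5],axis=0).round(1))
b=P[(P[:,2]>38)&(P[:,2]<48)]; print("base",len(b),np.percentile(b,[.5,99.5],axis=0).round(1))
# column profile at core centre line through pocket lip
for v in range(195,262,3): print(v,W[v,320].round(1),end=";")
```

```text
320.9634073967172
pocket floor 2310 [[569.3 119.7  11.8]
 [581.3 165.7  16.4]]
core 4718 [[575.7 135.4  79.5]
 [602.2 153.2  82.9]]
base 2413 [[573.5 124.2  38.2]
 [588.4 164.   47.8]]
195 [561.4 143.9  26.6];198 [562.6 143.9  27.2];201 [563.9 143.8  26.7];204 [565.1 143.8  27.1];207 [566.7 143.8  25.6];210 [570.6 143.7  12.1];213 [571.9 143.7  12.5];216 [573.3 143.7  12.5];219 [574.4 143.7  13.8];222 [575.8 143.7  13.7];225 [577.2 143.7  13.6];228 [578.6 143.7  13.8];231 [573.9 143.9  38.1];234 [573.8 143.9  43.1];237 [574.8 143.9  44. ];240 [575.6 144.   45.3];243 [576.3 144.   47.3];246 [576.1 144.   51.8];249 [576.  144.   56.1];252 [575.7 144.1  60.7];255 [576.  144.1  63.3];258 [576.2 144.1  66.1];261 [576.  144.2  70. ];
```

Request:
{"name": "arm_command", "arguments": {
  "moves": [
    {"gripper": 1, "x": -1.2, "y": 0, "z": 2.4, "roll": 0},
    {"gripper": 1, "x": -1.2, "y": 4, "z": 2.4, "roll": 0},
    {"gripper": 1, "x": -1.2, "y": 6, "z": 2.4, "roll": 0},
    {"gripper": 1, "x": -1.2, "y": 6, "z": 2.4, "roll": 0}
  ]
}}

```text
t: 9.28
tool_pos: [0.5964, 0.141, 0.0501]
ee_rot: [0.503, 0.498, -0.501, -0.499]
force: [0.3, 0.4, -2.2]
finger_gap: 0.0379
```

```bash
cat > rel.py <<'E'
from h import *
from station import env
s=env.get_state(); goal(s,[.5968,.141,.034],89.9); print(s["force"],s["finger_gap"])
d=env.get_image("wrist"); cv2.imwrite("pics/w6.png",cv2.resize(d["color"][100:355,220:420],None,fx=2.3,fy=2.3))
W=cloud(d)*1000
P=W[195:240,262:375].reshape(-1,3); q=P[(P[:,2]<17)&(P[:,2]>8)]
print("pocket floor",len(q),np.percentile(q,[.5,99.5],axis=0).round(1))
zt=s["tool_pos"][2]*1000
P=W[215:352,255:385].reshape(-1,3)
b=P[(P[:,2]>zt-18)&(P[:,2]<zt-8)]; print("base",len(b),np.percentile(b,[.5,99.5],axis=0).round(1))
for v in range(195,240,2): print(v,W[v,320].round(1),end=";")
E
python3 rel.py
```

```text
t 9.275 q [-0.38  0.72  0.09  1.75 -0.09  0.67  1.33] tcp [596.4 141.   50.1] jaw ang 89.84 tilt [ 0.002 -0.007 -1.   ]
shift [ 0.2 16.1 -0.3] roll -0.06 or 179.94
[ 0.31219514  0.4313148  -2.16153696] 0.037935147548454014
pocket floor 1432 [[569.4 119.7  11.9]
 [577.9 165.7  16.5]]
base 2411 [[571.  123.   32.2]
 [585.7 162.7  41.9]]
195 [557.8 142.7  27. ];197 [558.6 142.7  27.1];199 [559.4 142.7  26.9];201 [560.4 142.6  25.8];203 [561.1 142.7  26.7];205 [561.8 142.7  26.9];207 [562.8 142.6  26.2];209 [563.6 142.6  26.2];211 [564.3 142.6  26.8];213 [565.2 142.6  26.2];215 [566.  142.6  26.5];217 [569.6 142.5  13.6];219 [570.4 142.5  14. ];221 [571.2 142.5  14.6];223 [572.3 142.5  13.4];225 [530.6 144.3 195. ];227 [573.8 142.5  15. ];229 [574.9 142.5  14.1];231 [571.3 142.7  32.2];233 [571.1 142.7  36. ];235 [571.5 142.7  37.5];237 [572.2 142.7  37.9];239 [573.  142.7  37.9];
```

View pics/w6.png

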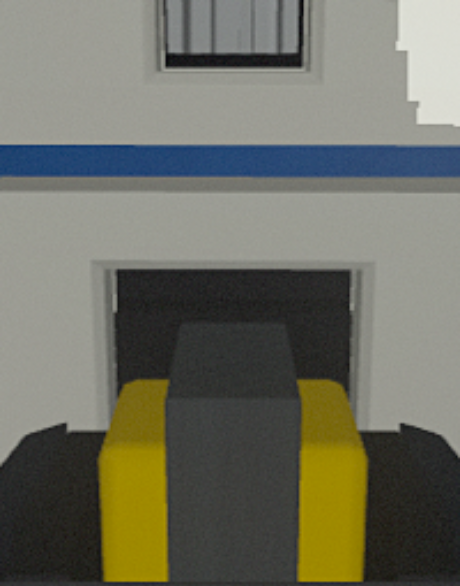

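Now the part is centred in y (142.85 against 142.7) and has about 3.9 mm to the near wall, nominal 3. I'll lower it.

Request:
{"name": "arm_command", "arguments": {
  "moves": [
    {"gripper": 1, "x": 0, "y": 4, "z": 0.3, "roll": 0},
    {"gripper": 1, "x": 0, "y": 8, "z": 0.5, "roll": 0},
    {"gripper": 1, "x": 0, "y": 11, "z": 0.5, "roll": 0},
    {"gripper": 1, "x": 0, "y": 14, "z": 0.5, "roll": 0},
    {"gripper": 1, "x": 0, "y": 14, "z": 0.5, "roll": 0}
  ]
}}

```text
t: 9.95
tool_pos: [0.5959, 0.1408, 0.0359]
ee_rot: [0.503, 0.498, -0.501, -0.499]
force: [-0.0, 0.4, -2.6]
finger_gap: 0.0379
```

Request:
{"name": "arm_command", "arguments": {
  "moves": [
    {"gripper": 1, "x": 0, "y": 1, "z": 0, "roll": 0},
    {"gripper": 1, "x": 0, "y": 1.5, "z": 0, "roll": 0},
    {"gripper": 1, "x": 0, "y": 1.5, "z": 0, "roll": 0}
  ]
}}

```text
t: 10.32
tool_pos: [0.5959, 0.1408, 0.0345]
ee_rot: [0.503, 0.498, -0.501, -0.499]
force: [0.9, 0.2, -1.7]
finger_gap: 0.0379
```

Request:
{"name": "arm_command", "arguments": {
  "moves": [
    {"gripper": 1, "x": 0, "y": 0.7, "z": 0, "roll": 0},
    {"gripper": 1, "x": 0, "y": 0.7, "z": 0, "roll": 0},
    {"gripper": 1, "x": 0, "y": 0.7, "z": 0, "roll": 0}
  ]
}}

```text
t: 10.7
tool_pos: [0.596, 0.1408, 0.034]
ee_rot: [0.503, 0.498, -0.501, -0.499]
force: [-1.6, 0.3, 2.7]
finger_gap: 0.0379
```

Contact comes at TCP z 34.0, the value predicted for the pocket floor. Releasing.

Request:
{"name": "arm_command", "arguments": {
  "moves": [
    {"gripper": 0.1, "x": 0, "y": 0, "z": 0, "roll": 0},
    {"gripper": -0.3, "x": 0, "y": 0, "z": 0, "roll": 0},
    {"gripper": -1, "x": 0, "y": 0, "z": 0, "roll": 0},
    {"gripper": -1, "x": 0, "y": 0, "z": 0, "roll": 0},
    {"gripper": -1, "x": 0, "y": 0, "z": 0, "roll": 0},
    {"gripper": -1, "x": 0, "y": 0, "z": 0, "roll": 0}
  ]
}}

```text
t: 11.45
tool_pos: [0.596, 0.1408, 0.034]
ee_rot: [0.503, 0.498, -0.501, -0.499]
force: [0.3, 0.5, -0.4]
finger_gap: 0.087
```

Request:
{"name": "arm_command", "arguments": {
  "moves": [
    {"gripper": -1, "x": 0, "y": -20, "z": 0, "roll": 0},
    {"gripper": -1, "x": 0, "y": -50, "z": 0, "roll": 0},
    {"gripper": -1, "x": 0, "y": -90, "z": 0, "roll": 0},
    {"gripper": -1, "x": 0, "y": -130, "z": 0, "roll": 0},
    {"gripper": -1, "x": 0, "y": -150, "z": 0, "roll": 0},
    {"gripper": -1, "x": 0, "y": -150, "z": 0, "roll": 0}
  ]
}}

```text
t: 12.2
tool_pos: [0.5971, 0.1422, 0.1869]
ee_rot: [0.504, 0.499, -0.499, -0.498]
force: [-0.4, -0.4, -0.4]
finger_gap: 0.0882
```

Run:
```python
from h import *
from station import env
s=env.get_state(); goal(s,[.468,-.193,.19],0); print(s["force"],s["finger_gap"])
```

```text
t 12.2 q [-0.4   0.53  0.12  1.69 -0.07  0.92  1.32] tcp [597.1 142.2 186.9] jaw ang 89.83 tilt [ 0.006 -0.005 -1.   ]
shift [-335.6   -2.1  128.1] roll 89.83 or -90.17
[-0.37851003 -0.41672636 -0.40089003] 0.08818892497680111
```

Request:
{"name": "arm_command", "arguments": {
  "moves": [
    {"gripper": -1, "x": -25, "y": 0, "z": 10, "roll": 8},
    {"gripper": -1, "x": -60, "y": 0, "z": 23, "roll": 17},
    {"gripper": -1, "x": -100, "y": 0, "z": 38, "roll": 26},
    {"gripper": -1, "x": -140, "y": 0, "z": 53, "roll": 35},
    {"gripper": -1, "x": -180, "y": 0, "z": 69, "roll": 44},
    {"gripper": -1, "x": -220, "y": 0, "z": 84, "roll": 53},
    {"gripper": -1, "x": -255, "y": 0, "z": 97, "roll": 62},
    {"gripper": -1, "x": -290, "y": 0, "z": 111, "roll": 71},
    {"gripper": -1, "x": -320, "y": 0, "z": 122, "roll": 80},
    {"gripper": -1, "x": -336, "y": 10, "z": 128, "roll": 89.8},
    {"gripper": -1, "x": -336, "y": 30, "z": 128, "roll": 89.8},
    {"gripper": -1, "x": -336, "y": 50, "z": 128, "roll": 89.8}
  ]
}}

```text
t: 13.7
tool_pos: [0.4677, -0.1937, 0.1368]
ee_rot: [0.709, 0.002, 0.002, -0.705]
force: [-0.6, -0.1, 0.2]
finger_gap: 0.088
```

Run:
```python
from h import *
from station import env
s=env.get_state(); goal(s,[.468,-.193,.020],0); print(s["force"],s["finger_gap"])
d=env.get_image("wrist"); cv2.imwrite("pics/w7.png",d["color"]); np.savez("w7.npz",**d)
d=env.get_image("top"); cv2.imwrite("pics/t7.png",cv2.resize(d["color"][195:315,230:420],None,fx=4,fy=4,interpolation=cv2.INTER_CUBIC)); np.savez("t7.npz",**d)
W=cloud(d)*1000; P=W[222:252,248:276].reshape(-1,3); c=P[P[:,2]>54]; print("placed tr",len(c),np.percentile(c,[2,50,98],axis=0).round(1))
```

```text
t 13.7 q [-0.11  0.48  0.52  2.02 -0.35  0.71  0.63] tcp [ 467.7 -193.7  136.8] jaw ang -0.01 tilt [ 0.005 -0.005 -1.   ]
shift [ -0.3 116.8   1.4] roll -0.01 or 179.99
[-0.61395511 -0.07503441  0.22444704] 0.08802351537898148
placed tr 189 [[ 431.2  -35.9   54.2]
 [ 598.7  141.4   59. ]
 [ 624.8  157.4 1593. ]]
```

View pics/w7.png

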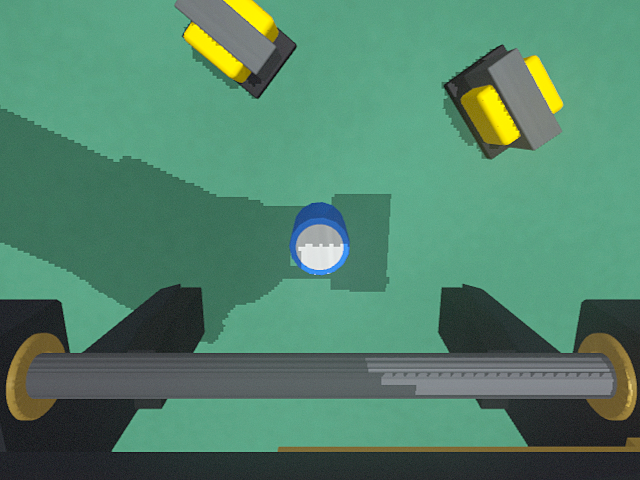

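View pics/t7.png

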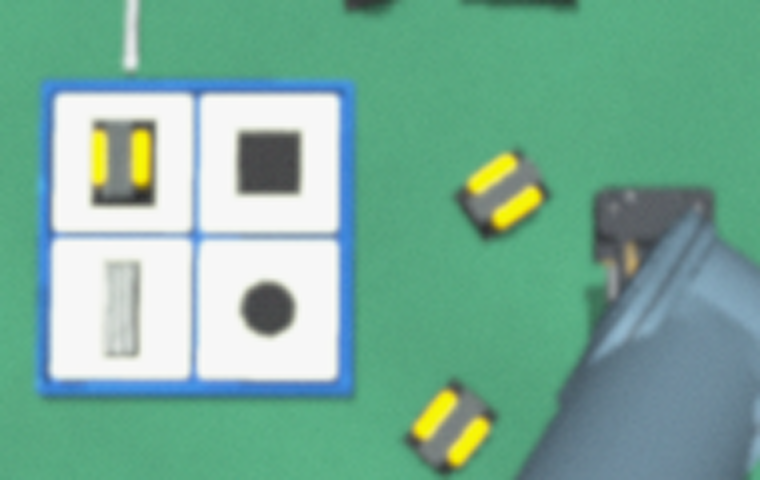

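The transformer sits in the oblong pocket, its top at about 59 to 60 mm (60 expected). The capacitor is centred between the jaws in the wrist view at (320,250). I'll check its position.

Run:
```python
from h import *
d=dict(np.load("w7.npz")); W=cloud(d)*1000
C=W[195:285,280:360].reshape(-1,3); C=C[(C[:,2]>45)&(C[:,2]<54)]
print("cap",len(C),cv2.minEnclosingCircle(C[:,:2].astype(np.float32)))
```

```text
cap 2765 ((467.8275146484375, -192.32696533203125), 17.47254180908203)
```

Request:
{"name": "arm_command", "arguments": {
  "moves": [
    {"gripper": -1, "x": 0, "y": 40, "z": 1, "roll": 0},
    {"gripper": -1, "x": 0, "y": 80, "z": 1.5, "roll": 0},
    {"gripper": -1, "x": 0, "y": 108, "z": 1.5, "roll": 0},
    {"gripper": -1, "x": 0, "y": 116, "z": 1.5, "roll": 0},
    {"gripper": -1, "x": 0, "y": 116, "z": 1.5, "roll": 0},
    {"gripper": -1, "x": 0, "y": 116, "z": 1.5, "roll": 0}
  ],
  "squeeze": 15
}}

```text
t: 14.55
tool_pos: [0.4675, -0.1924, 0.021]
ee_rot: [0.709, 0.001, 0.001, -0.705]
force: [0.8, -0.6, -0.9]
finger_gap: 0.088
```

Request:
{"name": "arm_command", "arguments": {
  "moves": [
    {"gripper": -0.3, "x": 0, "y": 0, "z": 0, "roll": 0},
    {"gripper": 0, "x": 0, "y": 0, "z": 0, "roll": 0},
    {"gripper": 0.2, "x": 0, "y": 0, "z": 0, "roll": 0},
    {"gripper": 0.4, "x": 0, "y": 0, "z": 0, "roll": 0},
    {"gripper": 1, "x": 0, "y": 0, "z": 0, "roll": 0},
    {"gripper": 1, "x": 0, "y": 0, "z": 0, "roll": 0},
    {"gripper": 1, "x": 0, "y": 0, "z": 0, "roll": 0},
    {"gripper": 1, "x": 0, "y": 0, "z": 0, "roll": 0}
  ]
}}

```text
t: 15.55
tool_pos: [0.4674, -0.1923, 0.0209]
ee_rot: [0.709, 0.001, 0.001, -0.705]
force: [-0.2, -0.5, -0.6]
finger_gap: 0.0342
```

Run:
```python
from h import *
from station import env
s=env.get_state(); goal(s,[.4995,-.07,.15],0); print(s["force"],s["finger_gap"])
```

```text
t 15.55 q [ 0.01  0.69  0.37  2.05 -0.5   0.48  0.75] tcp [ 467.4 -192.3   20.9] jaw ang 0.03 tilt [ 0.003 -0.005 -1.   ]
shift [  32.5 -129.6  121.7] roll 0.03 or -179.97
[-0.20463424 -0.52595817 -0.55126003] 0.034173526518182964
```

Request:
{"name": "arm_command", "arguments": {
  "moves": [
    {"gripper": 1, "x": 0, "y": -10, "z": 0, "roll": 0},
    {"gripper": 1, "x": 0, "y": -40, "z": 0, "roll": 0},
    {"gripper": 1, "x": 0, "y": -75, "z": 10, "roll": 0},
    {"gripper": 1, "x": 8, "y": -100, "z": 45, "roll": 0},
    {"gripper": 1, "x": 16, "y": -100, "z": 90, "roll": 0},
    {"gripper": 1, "x": 24, "y": -100, "z": 135, "roll": 0},
    {"gripper": 1, "x": 32, "y": -100, "z": 175, "roll": 0},
    {"gripper": 1, "x": 32, "y": -100, "z": 200, "roll": 0},
    {"gripper": 1, "x": 32, "y": -90, "z": 217, "roll": 0},
    {"gripper": 1, "x": 32, "y": -70, "z": 225, "roll": 0},
    {"gripper": 1, "x": 32, "y": -60, "z": 225, "roll": 0},
    {"gripper": 1, "x": 32, "y": -60, "z": 225, "roll": 0}
  ]
}}

```text
t: 17.05
tool_pos: [0.4985, 0.0319, 0.0793]
ee_rot: [0.709, 0.0, 0.001, -0.705]
force: [0.2, 0.6, -0.6]
finger_gap: 0.034
```

```bash
cat > relc.py <<'E'
from h import *
from station import env
import sys
s=env.get_state(); goal(s,[.4995,.044,.034],0); print(s["force"],s["finger_gap"])
d=env.get_image("wrist"); cv2.imwrite("pics/%s.png"%sys.argv[1],d["color"]); np.savez(sys.argv[1]+".npz",**d)
W=cloud(d)*1000; zt=s["tool_pos"][2]*1000; x,y=s["tool_pos"][:2]*1000
P=W[:350,200:440].reshape(-1,3); near=np.hypot(P[:,0]-499,P[:,1]-44)<30
q=P[near&(P[:,2]<17)&(P[:,2]>8)]
print("floor",len(q),cv2.minEnclosingCircle(q[:,:2].astype(np.float32)),np.percentile(q,[.5,99.5],axis=0).round(1))
near=np.hypot(P[:,0]-x,P[:,1]-y)<27
c=P[near&(P[:,2]>zt+25)&(P[:,2]<zt+34)]
print("cap top",len(c),np.percentile(c,[.5,99.5],axis=0).round(1))
c=P[near&(P[:,2]>zt-21)&(P[:,2]<zt+25)]
print("cap body",len(c),np.percentile(c,[.5,99.5],axis=0).round(1))
E
python3 relc.py w8
```

```text
t 17.05 q [-0.52  0.58  0.46  2.06 -0.44  0.6   0.24] tcp [498.5  31.9  79.3] jaw ang -0.06 tilt [ 0.002 -0.006 -1.   ]
shift [ 0.9 45.2 12.4] roll -0.06 or 179.94
[ 0.19449188  0.57725366 -0.64114902] 0.034012666113716304
floor 4009 ((499.3083801269531, 44.72237777709961), 20.53763771057129) [[479.4  30.9  11.7]
 [519.2  62.9  16.4]]
cap top 4837 [[474.6  34.1 104.4]
 [522.5  48.9 112.9]]
cap body 5863 [[474.4  32.5  59.3]
 [522.7  49.1 104.2]]
```

View pics/w8.png

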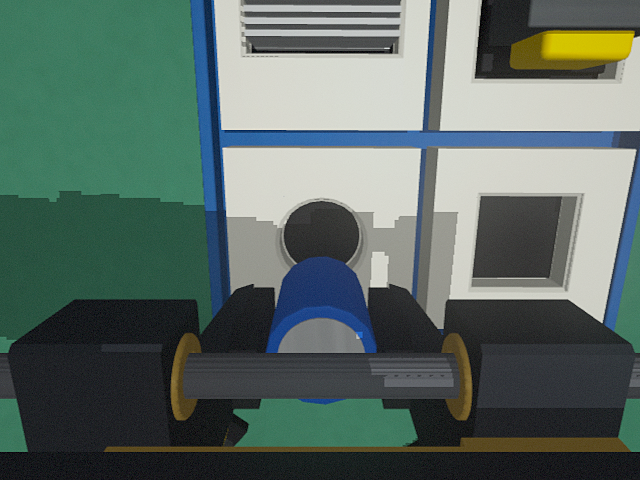

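Request:
{"name": "arm_command", "arguments": {
  "moves": [
    {"gripper": 1, "x": 0.3, "y": 0, "z": 6, "roll": 0},
    {"gripper": 1, "x": 0.3, "y": 5, "z": 13, "roll": 0},
    {"gripper": 1, "x": 0.3, "y": 15, "z": 13, "roll": 0},
    {"gripper": 1, "x": 0.3, "y": 26, "z": 13, "roll": 0},
    {"gripper": 1, "x": 0.3, "y": 26, "z": 13, "roll": 0},
    {"gripper": 1, "x": 0.3, "y": 26, "z": 13, "roll": 0}
  ]
}}

```text
t: 17.85
tool_pos: [0.4994, 0.0444, 0.0537]
ee_rot: [0.709, 0.0, 0.001, -0.705]
force: [-0.4, -0.1, -0.5]
finger_gap: 0.0346
```

```bash
python3 relc.py w9
python3 - <<'E'
from h import *
d=dict(np.load("w9.npz")); W=cloud(d)*1000
cv2.imwrite("pics/w9c.png",cv2.resize(d["color"][150:350,220:420],None,fx=3,fy=3))
for v in range(205,300,3): print(v,W[v,321].round(1),end=";")
b=(d["color"][...,0].astype(int)-d["color"][...,2]>50)
for v in (290,300,310,320):
    us=np.nonzero(b[v,230:410])[0]+230; 
    if len(us): print("\n",v,us.min(),us.max(),W[v,us.min()+2].round(1),W[v,us.max()-2].round(1))
E
```

```text
t 17.85 q [-0.52  0.63  0.43  2.06 -0.47  0.55  0.24] tcp [499.4  44.4  53.7] jaw ang -0.09 tilt [ 0.003 -0.006 -1.   ]
shift [ 0.1 19.7 -0.3] roll -0.09 or 179.91
[-0.42097056 -0.10485088 -0.48064817] 0.03462147245093782
floor 1547 ((499.2774963378906, 44.42823791503906), 20.591930389404297) [[479.   38.7  11.7]
 [519.5  62.   16.3]]
cap top 4862 [[475.4  46.8  78.8]
 [523.4  61.4  87.4]]
cap body 5856 [[475.3  45.   33.6]
 [523.6  61.7  78.6]]
205 [500.4  81.3  26.6];208 [500.4  79.9  26.2];211 [500.4  79.   27.7];214 [500.4  77.3  25.9];217 [500.4  76.2  26.6];220 [500.4  75.   26.8];223 [500.4  73.8  27. ];226 [500.4  72.9  28.7];229 [500.4  70.9  25.9];232 [500.4  69.9  26.9];235 [500.4  68.7  27.2];238 [500.4  67.3  27. ];241 [500.4  62.2  13.3];244 [500.4  60.9  13.5];247 [500.4  59.2  12.8];250 [500.4  57.9  13.1];253 [500.4  56.9  14.3];256 [500.4  55.1  13.4];259 [500.3  61.4  37. ];262 [500.3  61.3  40.6];265 [500.3  61.5  44.6];268 [500.3  61.2  47.4];271 [500.3  61.4  51.2];274 [500.3  61.   53.4];277 [500.3  60.8  56. ];280 [500.3  61.3  60.2];283 [500.3  61.3  63.2];286 [500.2  61.2  65.7];289 [500.2  61.2  68.3];292 [500.2  61.3  71.1];295 [500.2  61.2  73.4];298 [500.2  60.9  74.9];
 290 281 361 [486.3  54.6  52.8] [514.3  54.   51.6]

 300 278 364 [485.9  54.3  61.1] [514.7  53.5  59.6]

 310 275 367 [485.5  53.4  67.5] [515.3  52.1  64.9]

 320 273 369 [485.6  53.6  75.4] [515.   52.7  73.7]
```

View pics/w9c.png

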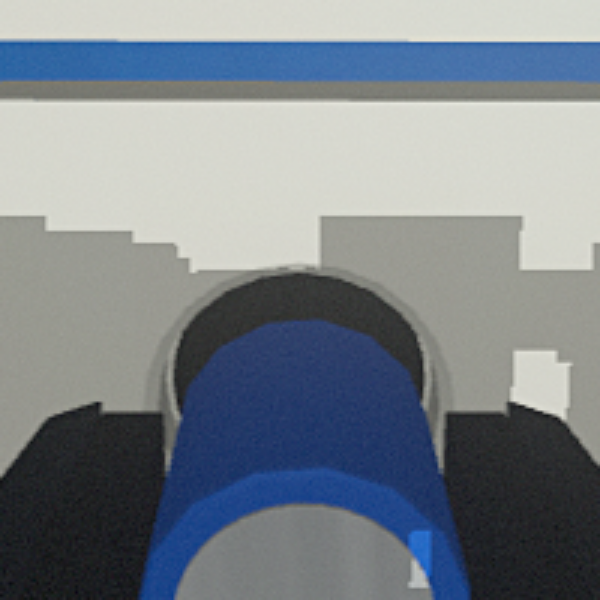

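Request:
{"name": "arm_command", "arguments": {
  "moves": [
    {"gripper": 1, "x": -0.7, "y": 1, "z": 0.6, "roll": 0},
    {"gripper": 1, "x": -0.7, "y": 5, "z": 0.6, "roll": 0},
    {"gripper": 1, "x": -0.7, "y": 9, "z": 0.6, "roll": 0},
    {"gripper": 1, "x": -0.7, "y": 13, "z": 0.7, "roll": 0},
    {"gripper": 1, "x": -0.7, "y": 17, "z": 0.7, "roll": 0},
    {"gripper": 1, "x": -0.7, "y": 17, "z": 0.7, "roll": 0}
  ]
}}

```text
t: 18.65
tool_pos: [0.4987, 0.045, 0.0365]
ee_rot: [0.709, 0.0, 0.001, -0.705]
force: [-0.1, 1.2, 0.1]
finger_gap: 0.0342
```

Request:
{"name": "arm_command", "arguments": {
  "moves": [
    {"gripper": 1, "x": 0, "y": 0.7, "z": 0, "roll": 0},
    {"gripper": 1, "x": 0, "y": 1.3, "z": 0, "roll": 0},
    {"gripper": 1, "x": 0, "y": 1.3, "z": 0, "roll": 0}
  ]
}}

```text
t: 19.02
tool_pos: [0.4987, 0.045, 0.0353]
ee_rot: [0.709, 0.0, 0.001, -0.705]
force: [-0.1, 0.2, -0.9]
finger_gap: 0.0344
```

Request:
{"name": "arm_command", "arguments": {
  "moves": [
    {"gripper": 1, "x": 0, "y": 0.6, "z": 0, "roll": 0},
    {"gripper": 1, "x": 0, "y": 0.6, "z": 0, "roll": 0},
    {"gripper": 1, "x": 0, "y": 0.6, "z": 0, "roll": 0}
  ]
}}

```text
t: 19.4
tool_pos: [0.4987, 0.045, 0.0349]
ee_rot: [0.709, 0.0, 0.001, -0.705]
force: [-1.8, -0.3, 5.1]
finger_gap: 0.0343
```

Contact is at 34.9 mm, exactly the height predicted. Releasing and rising.

Request:
{"name": "arm_command", "arguments": {
  "moves": [
    {"gripper": 0.1, "x": 0, "y": 0, "z": 0, "roll": 0},
    {"gripper": -0.3, "x": 0, "y": 0, "z": 0, "roll": 0},
    {"gripper": -1, "x": 0, "y": 0, "z": 0, "roll": 0},
    {"gripper": -1, "x": 0, "y": 0, "z": 0, "roll": 0},
    {"gripper": -1, "x": 0, "y": 0, "z": 0, "roll": 0},
    {"gripper": -1, "x": 0, "y": 0, "z": 0, "roll": 0}
  ]
}}

```text
t: 20.15
tool_pos: [0.4988, 0.045, 0.0349]
ee_rot: [0.709, 0.0, 0.002, -0.705]
force: [0.1, 0.5, -0.2]
finger_gap: 0.0867
```

Request:
{"name": "arm_command", "arguments": {
  "moves": [
    {"gripper": -1, "x": 0, "y": -20, "z": 0, "roll": 0},
    {"gripper": -1, "x": 0, "y": -50, "z": 0, "roll": 0},
    {"gripper": -1, "x": 0, "y": -90, "z": 0, "roll": 0},
    {"gripper": -1, "x": 0, "y": -130, "z": -30, "roll": 0},
    {"gripper": -1, "x": 0, "y": -150, "z": -70, "roll": 0},
    {"gripper": -1, "x": 0, "y": -150, "z": -110, "roll": 0},
    {"gripper": -1, "x": 0, "y": -150, "z": -150, "roll": 0},
    {"gripper": -1, "x": 0, "y": -150, "z": -180, "roll": 0},
    {"gripper": -1, "x": 0, "y": -150, "z": -180, "roll": 0},
    {"gripper": -1, "x": 0, "y": -150, "z": -180, "roll": 0}
  ]
}}

```text
t: 21.4
tool_pos: [0.498, -0.1332, 0.1857]
ee_rot: [0.709, 0.0, 0.001, -0.705]
force: [-0.3, 0.4, -0.1]
finger_gap: 0.0882
```

Run:
```python
from h import *
from station import env
s=env.get_state(); print(s["t"],s["tool_pos"],s["force"],s["finger_gap"])
d=env.get_image("top"); cv2.imwrite("pics/t10.png",d["color"]); cv2.imwrite("pics/t10c.png",cv2.resize(d["color"][205:305,230:330],None,fx=6,fy=6,interpolation=cv2.INTER_CUBIC))
W=cloud(d)*1000
for n,(u,v) in dict(tr=(260,236),cap=(297,271),hs=(261,271)).items():
    P=W[v-14:v+15,u-12:u+13].reshape(-1,3); P=P[(P[:,2]>36)&(P[:,2]<90)]; print(n,np.percentile(P,[3,50,97],axis=0).round(1))
d=env.get_image("wrist"); cv2.imwrite("pics/w10.png",d["color"])
```

```text
21.4 [ 0.49803538 -0.13319149  0.18569018] [-0.25256222  0.38794331 -0.05883441] 0.08818093601965087
tr [[574.4 122.4  38.8]
 [598.9 139.3  56.8]
 [623.6 158.3  64.1]]
cap [[485.2  26.7  42.9]
 [500.8  43.3  64.1]
 [516.4  57.9  69.8]]
hs [[472.9 132.1  36.8]
 [501.9 141.9  44.6]
 [530.8 150.4  50.6]]
```

View pics/t10.png

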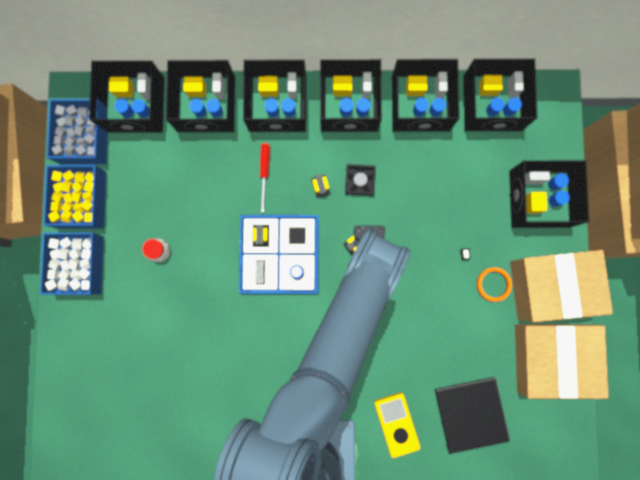

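View pics/t10c.png

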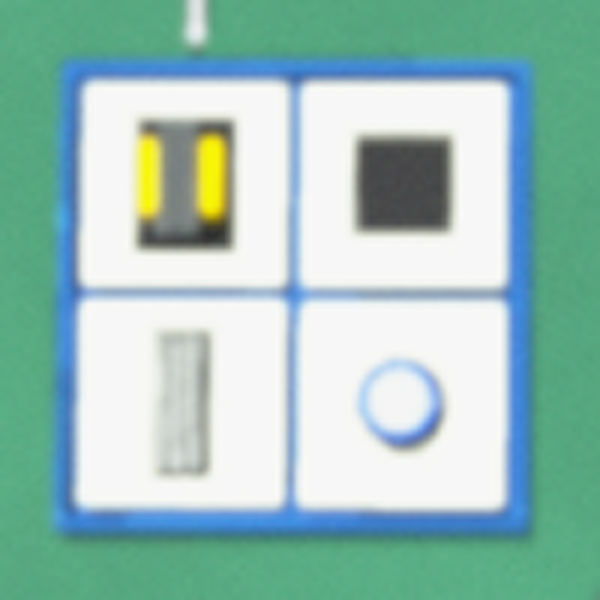

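View pics/w10.png

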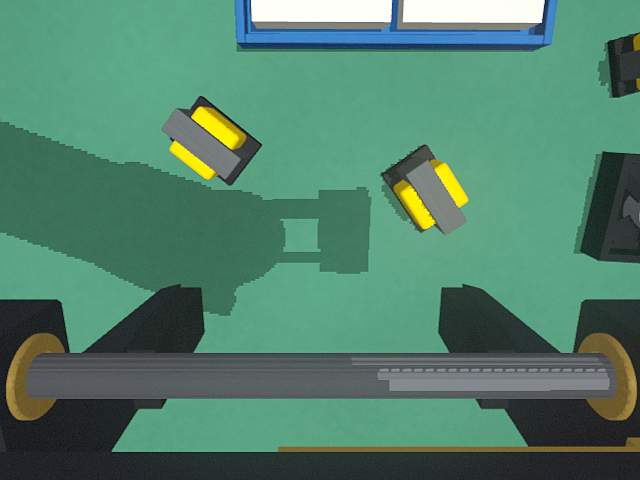

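Both parts are in their pockets and upright, and the other things haven't moved. Handing in.

Run:
```python
from station import env
print(env.sign_off())
```

```text
the job is handed in; nothing more can be done
None
```

I set the transformer (the one farthest to the robot's right) into the oblong pocket and then the capacitor into the round pocket, and let go of both. I handed the job in after about 21.5 s of the 64 s allowed.

- **Seating:** each part met the pocket floor at the tool height I predicted: 34.0 mm against 33.9 mm for the transformer, and 34.9 mm as predicted for the capacitor. Contact force was about 5 N for each. The capacitor's top reads 64 mm, as expected. The transformer's top read 59 mm (60 expected) right after placing, before the capacitor was moved; the final top-camera depth patch was too noisy to give its height again.
- **Last picture:** both parts stand upright in their pockets. The heatsink, screwdriver, jar, relay, fan, tape roll and two of the look-alikes show no visible change. The arm partly hid the third look-alike in that picture, but the wrist camera showed it standing clear. The gripper is open and well away from everything.
- **Disagreement:** the cameras differed by up to about 2–3 mm on the pocket positions. I lined up each part with its pocket within a single wrist picture before lowering. The transformer sits slightly off-centre, within the 3 mm clearance.
- **Refused move:** one move call was refused for missing keys, and nothing moved.

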